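# Close the mini centrifuge and start the timer for a quick spin

### The arm

A 7-joint arm with a two-finger parallel gripper is mounted at the origin on a cart in front of the work surface, level with it; the furniture and walls round the work are solid. World frame = base frame: x ahead of the robot, y to its left, z up, the work surface at z = 0. Lengths are in mm, angles in rad, forces in N, time in s.
With the tool pointing down it reaches from about 350 to 900 mm from the base axis. Payload 8.1 kg.
Tool frame: the origin (TCP) lies on the centre line of the jaws, within the pads' length; the fingertips stand 11 mm ahead of it and the grasp point (between the pads) lies 8 mm behind it (nose_length is the distance from the TCP to the fingertips, in mm); z points along the fingers, y is the direction in which the jaws open and shut (so a half turn about z gives the same grasp; the last joint's range is limited). The gripper opens to 92 mm and grips with 3 to 60 N. Pads are 19 mm wide; open, the fingers measure 130 mm over their backs; the gripper's body (75 mm by 190 mm) begins 47 mm behind the grasp point.
Start: joints at [1.016, 0.434, 0.025, 1.573, -0.012, 1.134, -0.075], TCP at [272.846, -562.313, 237.742] pointing down, gripper open.
Joint ranges: [-2.62, 2.62], [-0.44, 2.09], [-1.27, 1.32], [0.08, 2.57], [-1.32, 4.46], [0.12, 2], [-2.74, 2.74]. Speed limits (rad/s): [2.22, 2.22, 3.01, 3.01, 3.14, 3.14, 3.14].

### API

Orientations are given as a unit quaternion [w, x, y, z].
In Python, from rig import * gives the robot as it stands. The module is installed in compiled form; this text tells all that it offers.
- The arm moves only by the tool send_rows, never from a script. Its arguments are lists of equal length, an entry for each row: "delta_pos": the shift along the tool's x, y, z in mm, a list of three; "rot": the turn, a rotation vector about the tool's x, y, z in degrees, a list of three; "grip": the opening in per cent of the stroke, from 0 (shut) to 100 (fully open). In form: {"delta_pos": [[tx, ty, tz], ...], "rot": [[wx, wy, wz], ...], "grip": [grip, ...]}. A call has 1 to 12 rows; each row shifts and turns the commanded pose from where the row before left it, along the tool's axes as they then stand; what a row does not reach is not made up. A row lasts 1/12 s, in which the tool goes at most 41.7 mm and 7.16 degrees, less where a joint would pass 70% of its speed; a pose out of reach is approached as far as the arm can. A call with a gripper value outside its range is refused whole. The fingers move at their own pace and stop on an object; the grip force is fixed at half the most. Time passes only in rows, so rows that do not move let the fingers close. It gives the time, the measured TCP pose, the force and the opening at its end, in the units of the state.
- get_state(): the state, without advancing time (a new reading comes with each control period).
- get_image(name): name is "side" or "top"; returns a dict with "image" (480x640x3 uint8, blue, green, red), "camera_matrix" (3x3 intrinsics, pixels), "dist" ([k1, k2, p1, p2, k3] as OpenCV has them; the pictures are not rectified), "cam_to_world" (4x4, takes a point from camera to world coordinates). Camera axes: x right, y up, looking along -z (the intrinsics and any distortion apply to the point x, -y, -z); pixel columns grow to the right and rows downward; lengths in mm; the calibration is good to about 2 mm. A picture is of the moment at which its call begins. There is no depth.
- finish_job(): hands the job in, once; it reports no verdict.
The state is a dict: "clock": time; "joint_positions": joint angles; "joint_velocities": joint speeds; "joint_efforts": joint torques, N m; "position": TCP position; "tcp_rot": TCP orientation; "ft_force": force on the tool from outside, world axes, zero at the start; "moment": the same for the moment, N m; "opening": opening from 0.0 (shut) to 1.0 (fully open).
Only numpy, scipy, OpenCV 4.12 (cv2) and the standard library are available. Lean on these libraries where they do the work, as an engineer would, in place of code of your own. Each camera call takes 0.05 s, during which the arm holds its last target.

### The job

Start a timed quick spin: with the fingertips push the open clear lid of the mini centrifuge over and down until it is fully shut, without slamming it, and only then press the blue middle key of the bench timer and let go of it. Do not grip or lift anything, press gently, and leave the timer and everything else where it stands.

Things in the scene. Friction and masses are not known exactly. Their poses are not given: they have to be found in the camera images.
- mini_centrifuge: round white mini centrifuge, fixed to the bench, 157 mm wide, bowl rim 62 mm high, 95 mm tall with its lid shut; two microtubes in its blue rotor. Origin at the centre of its underside; x points from its front to the hinge at its back, y runs parallel to the hinge, z up. The hinge line passes through (0.0785, 0, 0.066) m in this frame.
- mini_centrifuge_lid (a joint): hinge of the clear domed lid, rad: 0 = shut, 1.57 = upright, 1.66 = leaning back on its stop. It starts open at 1.50 to 1.65, its domed outside facing backwards (+x of the centrifuge), and closes when pushed from behind towards the front, then down. The hinge is stiff: the lid stays wherever it is left and must be pushed all the way; 2 N at its middle moves it. It seats on a rubber seal.
- lid_rim (a point): centre of the lid's round rim, moving with the lid, 80.5 mm from the hinge line; at (-0.002, 0, 0.066) m in the centrifuge's frame when shut. Axes: z the lid's outward normal (up when shut, backwards when open), x towards the hinge. The dome is 148 mm across and rises 29 mm above this point; a tab 26 mm wide, 5 mm thick reaches x = -85 mm.
- lid_push (a point): a good place to push: on the outside of the dome (within 1 mm of its surface), moving with the lid, 43 mm from the lid's middle towards the tab, 123.5 mm from the hinge line; at (-0.045, 0, 0.090) m in the centrifuge's frame when shut. With the lid upright it is about 190 mm above the worktop and the lid's end 42 mm higher. Axes as lid_rim.
- bench_timer: loose white bench timer lying flat, 62 mm (x) by 66 mm (y), 18 mm tall, about 70 g; origin at the centre of its underside. Its display lies towards its +x side and a row of three keys (grey, blue, grey, 19 mm apart along y) towards its -x side.
- go_key_top (a point): centre of the top of the blue middle key of the timer (start), 11 mm (x) by 17 mm (y); 20.5 mm above the worktop when not pressed, 15.5 mm from the timer's origin towards its -x. Axes as the timer's.
- go_key (a joint): travel of the blue key, m: 0 = up, 0.0025 = fully down. It springs back; fully down takes about 3.2 N. It counts as pressed from 0.0012.
- dye_vial_0: small amber vial with a white screw cap, 22 mm across, 48 mm tall, standing; origin at the centre of its underside. Bystander.
- dye_vial_1: small amber vial with a black screw cap, 22 mm across, 48 mm tall, standing; origin at the centre of its underside. Bystander.
- beaker: small empty glass beaker, 44 mm across, 58 mm tall; origin at the centre of its underside. Bystander.
- petri_dish_0: clear covered Petri dish, 59 mm across, 15 mm tall, lying flat; origin at the centre of its underside. Bystander.
- marker_red: marker pen with a red cap, 121 mm long along its y, 10 mm thick, lying; origin under its middle. Bystander.
- masking_tape: roll of masking tape, 100 mm across, 25 mm tall, lying flat; origin at the centre of its underside. Bystander.
- rack_orange: orange microtube rack, 74 mm (x) by 191 mm (y), 30 mm tall, its tubes reach 50 mm; origin at the centre of its underside. Bystander.
Not all that is in view belongs to the job. What is shaped like the bench_timer but green is not meant.

How it is judged:
By the outcome, as a careful person would: the job done as asked, in the order asked, and still so for the second after the job is handed in, with the robot touching nothing.
It also fails if it takes over 45 s, if anything falls off the work surface, if the arm or the gripper's body presses on something with over 40 N, if the wrist force passes 120 N, or if a joint passes its speed limit or range.

## Working session

There is one attempt and no reset: what is moved stays moved. The work goes in short steps, Python scripts to look and compute and a tool call to move; the robot and the scene stay as the last step left them, time stands still between calls to the robot, and variables do not carry over. Pictures are saved under pics/ and viewed, and the job is handed in when it is done.

Besides the shell and the picture viewer there is one more tool, called by a JSON object that holds its "op" and its "data", one argument or row to a line. send_rows: Moves the arm, as the interface text tells. Its arguments: {"type":"object","properties":{"delta_pos":{"type":"array"},"rot":{"type":"array"},"grip":{"type":"array"}},"required":["delta_pos","rot","grip"]}

```bash
mkdir -p pics; python3 - <<'E'
from rig import *
import cv2
s=get_state(); print(s)
for n in ("top","side"):
    d=get_image(n); cv2.imwrite(f"pics/{n}0.png",d["image"]); print(n,d["camera_matrix"],d["dist"],d["cam_to_world"])
E
```

```text
{'clock': 0.0, 'joint_positions': array([ 1.0164341 ,  0.43522816,  0.02498304,  1.57409081, -0.01162343,
        1.13399243, -0.07513509]), 'joint_velocities': array([ 9.81115540e-05,  1.43119645e-03,  3.96758416e-05,  7.88327014e-05,
       -1.08521265e-04, -4.79502885e-04,  2.42395014e-04]), 'joint_efforts': array([ 1.12774435e-04, -6.67847013e+01,  9.85125303e-01, -3.14453852e+01,
       -6.03415235e-02,  4.30399377e-02,  1.72591394e-04]), 'position': array([ 272.58229619, -561.88159836,  236.94427967]), 'tcp_rot': array([-7.50158953e-04,  9.74610717e-01,  2.23904737e-01, -2.37072327e-04]), 'ft_force': array([-0.07530175, -0.1560693 , -0.24239782]), 'moment': array([-0.02390147, -0.01252948,  0.04696075]), 'opening': 0.9990294599315984}
top [[516.0042549    0.         314.29109033]
 [  0.         516.0042549  241.24628855]
 [  0.           0.           1.        ]] [-0.11647233  0.          0.          0.          0.        ] [[ 2.34972801e-02  9.93708199e-01 -1.09507501e-01  4.11076888e+02]
 [-9.99719480e-01  2.30300324e-02 -5.52981921e-03 -1.00374644e+01]
 [-2.97306540e-03  1.09606718e-01  9.93970587e-01  1.37246802e+03]
 [ 0.00000000e+00  0.00000000e+00  0.00000000e+00  1.00000000e+00]]
side [[609.39080151   0.         316.09877576]
 [  0.         609.39080151 235.20169776]
 [  0.           0.           1.        ]] [0.02587039 0.         0.         0.         0.        ] [[-9.78302358e-01  8.90028686e-02 -1.87090847e-01  2.90630076e+02]
 [-2.06938670e-01 -4.63550023e-01  8.61567039e-01  1.31765865e+03]
 [-1.00440284e-02  8.81589397e-01  4.71910216e-01  8.19315279e+02]
 [ 0.00000000e+00  0.00000000e+00  0.00000000e+00  1.00000000e+00]]
```

View pics/top0.png

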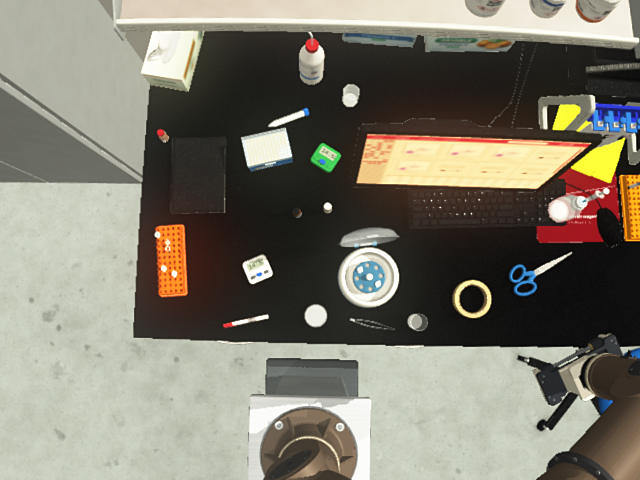

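View pics/side0.png

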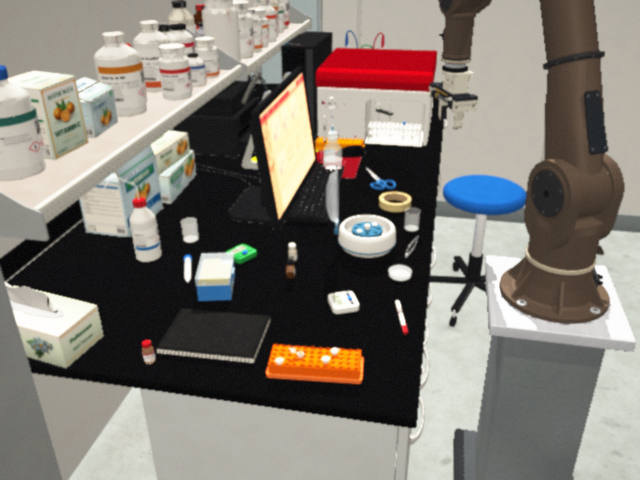

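```bash
cat > h.py <<'E'
import numpy as np, cv2, pickle, os
from rig import *
def ray(d,uv):
    p=cv2.undistortPoints(np.array(uv,float).reshape(-1,1,2),d["camera_matrix"],d["dist"]).reshape(-1,2)
    c=np.column_stack([p[:,0],-p[:,1],-np.ones(len(p))])
    R=d["cam_to_world"][:3,:3]; return d["cam_to_world"][:3,3], c@R.T
def onz(d,uv,z):
    o,r=ray(d,uv); t=(z-o[2])/r[:,2]; return o+t[:,None]*r
def proj(d,P):
    T=np.linalg.inv(d["cam_to_world"]); P=np.atleast_2d(P)@T[:3,:3].T+T[:3,3]
    q=P*[1,-1,-1]
    return cv2.projectPoints(q,np.zeros(3),np.zeros(3),d["camera_matrix"],np.array(d["dist"]))[0].reshape(-1,2)
def tri(d1,p1,d2,p2):
    o1,r1=ray(d1,p1); o2,r2=ray(d2,p2); r1=r1[0]/np.linalg.norm(r1[0]); r2=r2[0]/np.linalg.norm(r2[0])
    t=np.linalg.lstsq(np.column_stack([r1,-r2]),o2-o1,rcond=None)[0]
    a=o1+t[0]*r1;b=o2+t[1]*r2; return (a+b)/2,np.linalg.norm(a-b)
def crop(d,u0,v0,u1,v1,k,fn):
    im=cv2.resize(d["image"][v0:v1,u0:u1],None,fx=k,fy=k,interpolation=cv2.INTER_CUBIC); cv2.imwrite(fn,im)
E
python3 - <<'E'
from h import *
t=get_image("top"); s=get_image("side")
pickle.dump((t,s),open("im0.pkl","wb"))
crop(t,230,200,430,340,4,"pics/tc0.png"); crop(s,310,160,440,320,3.75,"pics/sc0.png")
E
```

```text
(no output)
```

View pics/tc0.png

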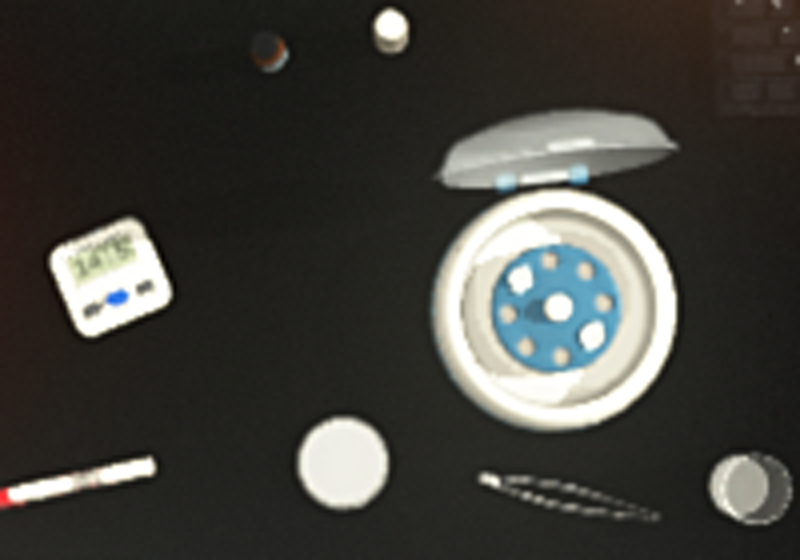

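View pics/sc0.png

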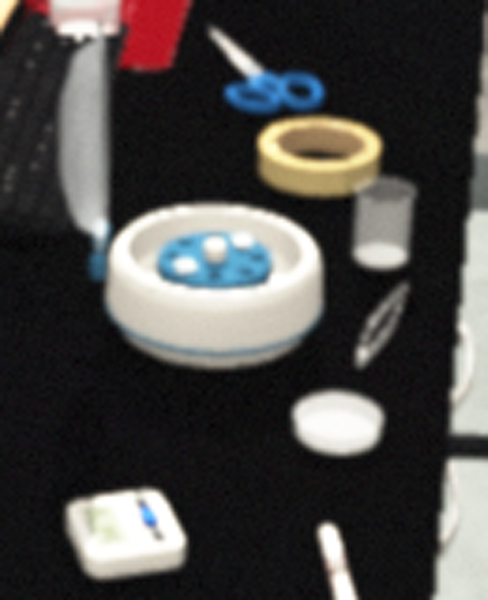

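```bash
python3 - <<'E'
from h import *
t,s=pickle.load(open("im0.pkl","rb"))
T=lambda x,y:[230+(x-0)/4-.4,200+y/4-.4]
Sd=lambda x,y:[310+x/3.75-.4,160+y/3.75-.4]
# circle centre
im=t["image"]; hsv=cv2.cvtColor(im,cv2.COLOR_BGR2HSV)
m=((im.min(2)>110)).astype(np.uint8); 
m2=m.copy(); m2[:246]=0; m2[:, :330]=0; m2[310:]=0; m2[:,405:]=0
n,l,st,c=cv2.connectedComponentsWithStats(m2); i=1+np.argmax(st[1:,4]); print(st[i],c[i])
cn=max(cv2.findContours((l==i).astype(np.uint8),cv2.RETR_EXTERNAL,cv2.CHAIN_APPROX_NONE)[0],key=len)
h=cv2.convexHull(cn).reshape(-1,2).astype(float)
for z in (30,62):
    P=onz(t,h,z); A=np.column_stack([2*P[:,:2],np.ones(len(P))]); q=np.linalg.lstsq(A,(P[:,:2]**2).sum(1),rcond=None)[0]
    print("circ",z,q[:2],np.sqrt(q[2]+q[0]**2+q[1]**2))
print("hub",onz(t,[T(558,307)],50))
L=onz(t,[T(506,182),T(578,175)],66); print("lugs",L)
R=onz(t,[T(437,177),T(677,147)],146); print("rim",R, np.linalg.norm(R[0]-R[1]))
for a in (L,R):
    d=a[0]-a[1]; print(np.degrees(np.arctan2(d[1],d[0])))
print("lid tri base", tri(t,[T(506,182)],s,[Sd(98,250)]))
# timer
print("key",onz(t,[T(117,298)],20.5), "key side", onz(s,[Sd(148,516)],20.5))
K=onz(t,[T(92,310),T(146,287)],20); d=K[0]-K[1]; print("greys",K,np.linalg.norm(d),np.degrees(np.arctan2(d[1],d[0])))
for nm,p,z in [("tim corners",[T(50,262),T(133,217),T(172,292),T(92,337)],15)]: print(nm,onz(t,p,z))
# monitor
for a,b in [((357,187),None),((361,124),None),((601,142),None)]: print(a,[onz(t,[a],z)[0].round() for z in (0,50,300)])
print("mon topleft", tri(t,[(361,124)],s,[(302,70)]), "botleft",tri(t,[(357,187)],s,[(279,215)]))
E
```

```text
[ 338  247   61   60 2185] [368.48512586 277.13455378]
circ 30 [ 468.95820704 -145.32711321] 78.57921827729125
circ 62 [ 467.57850773 -142.10225518] 76.70614945882828
hub [[ 469.53324224 -145.25475357   50.        ]]
lugs [[ 547.60933382 -109.43957869   66.        ]
 [ 553.15153575 -155.32223938   66.        ]]
rim [[ 541.29965054  -62.04754599  146.        ]
 [ 562.72150368 -205.84019829  146.        ]] 145.37958126788803
96.88743386313227
98.47345473649447
lid tri base (array([ 546.79229454, -109.14935291,   70.38590106]), np.float64(0.7194444578618491))
key [[469.97654835 140.83993811  20.5       ]] key side [[468.45296936 144.38568979  20.5       ]]
greys [[461.71907099 157.07585076  20.        ]
 [477.68590307 122.06349721  20.        ]] 38.48122435752156 114.51460994452141
tim corners [[492.85096857 186.63477149  15.        ]
 [523.96870967 132.68113586  15.        ]
 [475.06202999 105.29955694  15.        ]
 [444.16846344 157.08157427  15.        ]]
(357, 187) [array([ 713., -115.,    0.]), array([ 702., -111.,   50.]), array([647., -92., 300.])]
(361, 124) [array([ 891., -124.,    0.]), array([ 874., -120.,   50.]), array([786., -99., 300.])]
(601, 142) [array([ 867., -815.,    0.]), array([ 850., -785.,   50.]), array([ 767., -639.,  300.])]
mon topleft (array([669.31571012, -88.0314704 , 498.38500353]), np.float64(90.76706721753534)) botleft (array([ 697.58631959, -107.14925593,   90.09902298]), np.float64(8.827966374393776))
```

```bash
python3 - <<'E'
from h import *
t,s=pickle.load(open("im0.pkl","rb"))
crop(t,340,100,620,250,2.8,"pics/tc1.png"); crop(s,220,40,420,240,3,"pics/sc1.png")
E
```

```text
(no output)
```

View pics/tc1.png

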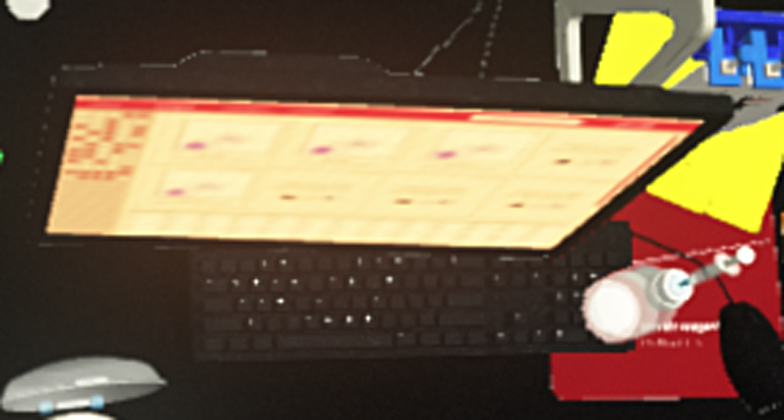

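View pics/sc1.png

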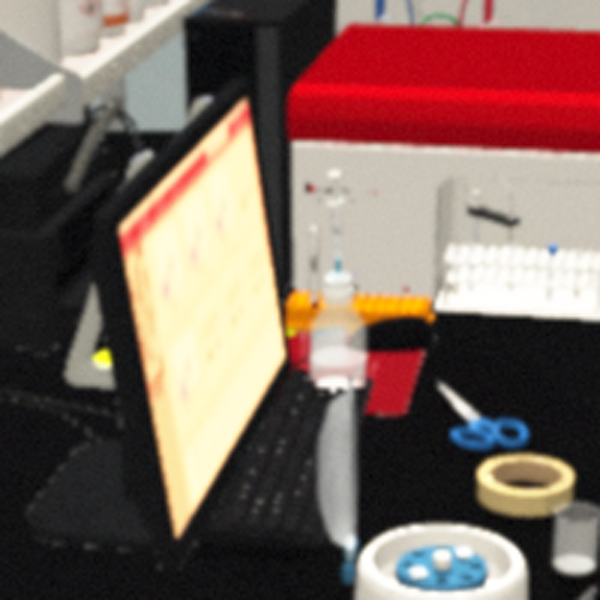

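```bash
cat >> h.py <<'E'
C=np.array([469.5,-144.0]); YAW=np.radians(8.0)
def c2w(P,C=C,yaw=YAW):
    P=np.atleast_2d(P); c,s_=np.cos(yaw),np.sin(yaw); return np.column_stack([C[0]+c*P[:,0]-s_*P[:,1],C[1]+s_*P[:,0]+c*P[:,1],P[:,2]])
def lid(P,th):  # P in lid_rim frame
    P=np.atleast_2d(P); a=80.5-P[:,0]; n=P[:,2]   # distance from hinge, normal
    # shut: x=78.5-a, z=66+n ; rotate up by th
    return np.column_stack([78.5-a*np.cos(th)+n*np.sin(th),P[:,1],66+a*np.sin(th)+n*np.cos(th)])
E
python3 - <<'E'
from h import *
t,s=pickle.load(open("im0.pkl","rb"))
print("mon scr BL",tri(t,[(356,183)],s,[(279,219)])," TL",tri(t,[(367.5,134.6)],s,[(260,118)])," BR",tri(t,[(537.5,188.6)],s,[(315,158)]))
ph=np.linspace(0,2*np.pi,73)
for th in (1.52,1.62):
  for d,nm,k,(u0,v0,u1,v1) in ((t,"t",5,(320,210,420,320)),(s,"s",4,(310,150,410,270))):
    im=cv2.resize(d["image"][v0:v1,u0:u1],None,fx=k,fy=k,interpolation=cv2.INTER_CUBIC)
    def dr(P,c):
        q=(proj(d,P)-[u0,v0]+.5)*k; cv2.polylines(im,[np.round(q).astype(np.int32)],False,c,1)
    o=np.ones_like(ph)
    dr(c2w(np.column_stack([76*np.cos(ph),76*np.sin(ph),62*o])),(0,255,0))
    dr(c2w(lid(np.column_stack([74*np.cos(ph),74*np.sin(ph),0*o]),th)),(0,0,255))
    zz=np.linspace(-74,74,31); dr(c2w(lid(np.column_stack([zz,0*zz,29*np.sqrt(1-(zz/74)**2)]),th)),(255,0,255))
    dr(c2w([[78.5,-30,66],[78.5,30,66]]),(255,255,0))
    cv2.imwrite(f"pics/ov_{nm}_{int(th*100)}.png",im)
a=[cv2.imread(f"pics/ov_{n}_{k}.png") for n in "ts" for k in (152,162)]
H=max(x.shape[0] for x in a)
cv2.imwrite("pics/ovt.png",np.hstack(a[:2])[:, :800] if 0 else cv2.resize(np.hstack(a[:2]),None,fx=.8,fy=.8)); cv2.imwrite("pics/ovs.png",np.hstack(a[2:]))
E
```

```text
mon scr BL (array([ 704.12663574, -106.29203461,   79.08885279]), np.float64(3.593514995954948))  TL (array([ 742.22286023, -107.84558126,  358.09306267]), np.float64(2.9985124393513285))  BR (array([ 705.37161784, -584.27490146,   74.56514753]), np.float64(1.9272866913910316))
```

View pics/ovt.png

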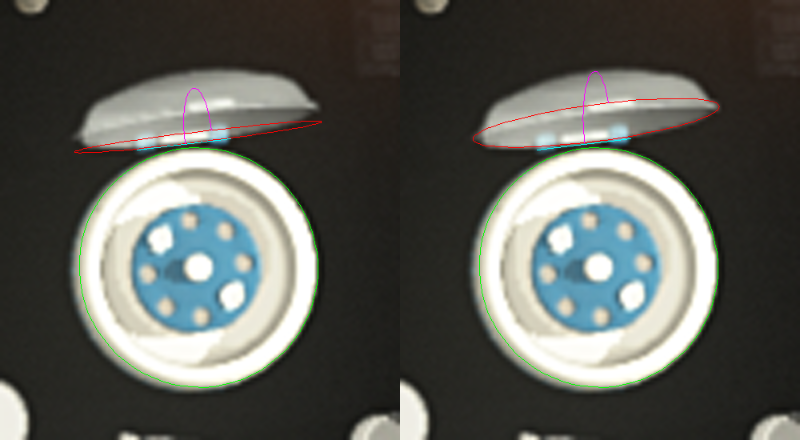

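View pics/ovs.png

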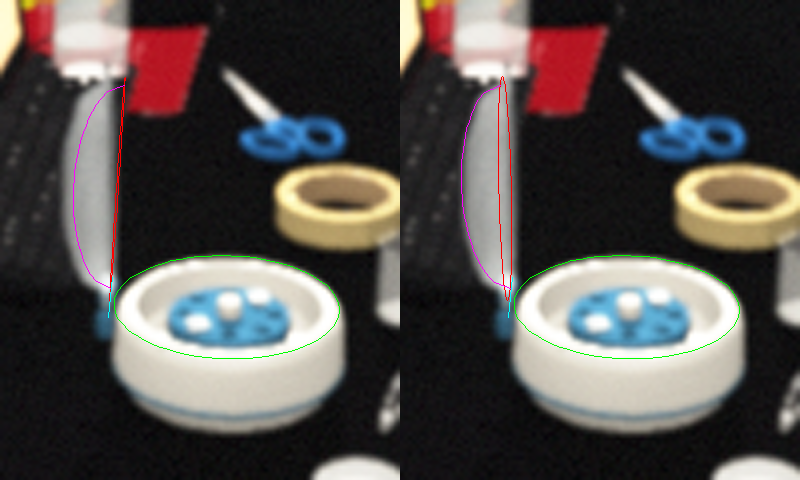

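Candidates for the timer: the white one at top (257,268), with display and grey/blue/grey keys, and the green one at (326,157), which is not meant. I choose the white one. The crop shows its blue key at about (259,274). The lid stands at about (369,238), leaning at roughly 1.62 rad, and the monitor is well behind it. I'll move over the lid with the jaws shut.

{"op": "send_rows", "data": {
  "delta_pos": [
    [0,0,-34],
    [0,0,-34],
    [0,0,-35],
    [33.5,-16.3,0],
    [33.5,-16.3,0],
    [33.5,-16.3,0],
    [33.5,-16.3,0],
    [33.5,-16.3,0],
    [33.5,-16.3,0],
    [33.5,-16.3,0],
    [33.5,-16.3,0],
    [33.5,-16.3,0]
  ],
  "rot": [
    [0,0,0],
    [0,0,0],
    [0,0,0],
    [0,0,0],
    [0,0,0],
    [0,0,0],
    [0,0,0],
    [0,0,0],
    [0,0,0],
    [0,0,0],
    [0,0,0],
    [0,0,0]
  ],
  "grip": [0,0,0,0,0,0,0,0,0,0,0,0]
}}

```text
clock: 1.2
position: [480.8, -297.1, 340.8]
tcp_rot: [0.0, 0.975, 0.224, -0.0]
ft_force: [1.1, -0.5, -0.3]
opening: 0.177
```

{"op": "send_rows", "data": {
  "delta_pos": [
    [33.5,-16.3,0],
    [33.5,-16.3,0],
    [33.5,-16.3,0],
    [33.5,-16.3,0],
    [33.5,-16.3,0],
    [33.5,-16.3,0],
    [0,0,0],
    [0,0,0],
    [0,0,0],
    [0,0,0],
    [0,0,0]
  ],
  "rot": [
    [0,0,0],
    [0,0,0],
    [0,0,0],
    [0,0,0],
    [0,0,0],
    [0,0,0],
    [0,0,6],
    [0,0,6],
    [0,0,6],
    [0,0,0],
    [0,0,0]
  ],
  "grip": [0,0,0,0,0,0,0,0,0,0,0]
}}

```text
clock: 2.12
position: [618.1, -122.9, 340.5]
tcp_rot: [0.0, 0.998, 0.07, -0.0]
ft_force: [-0.1, -0.5, 0.5]
opening: 0.004
```

```bash
python3 - <<'E'
from h import *
from scipy.spatial.transform import Rotation as Ro
s=get_state(); q=s["tcp_rot"]; R=Ro.from_quat([q[1],q[2],q[3],q[0]]).as_matrix(); print(s["clock"],s["position"],s["ft_force"],s["opening"]); print(R.round(4))
t=get_image("top"); si=get_image("side")
crop(t,290,120,450,320,3,"pics/tc2.png"); crop(si,270,80,450,280,3,"pics/sc2.png")
P=s["position"]; print(proj(t,P),proj(si,P),proj(si,P+11*R[:,2]))
E
```

```text
2.1167 [ 618.11424868 -122.92761223  340.52601014] [-0.05020199 -0.48320643  0.52484796] 0.003842715195423371
[[ 9.901e-01  1.403e-01 -4.000e-04]
 [ 1.403e-01 -9.901e-01 -2.000e-04]
 [-5.000e-04  1.000e-04 -1.000e+00]]
[[373.63511104 197.01654758]] [[309.13268937 125.52795797]] [[309.20272928 129.76241863]]
```

View pics/tc2.png

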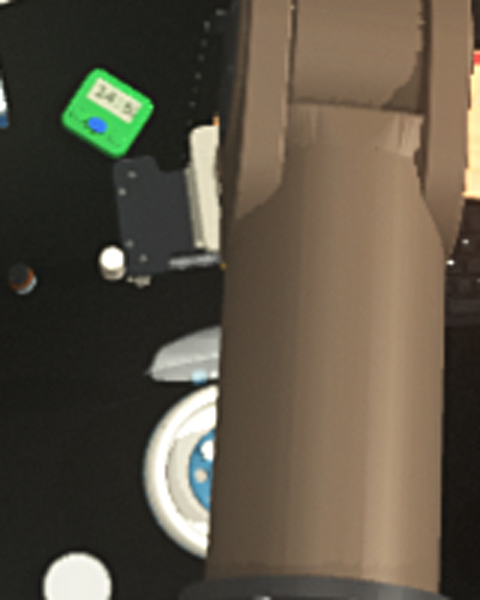

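View pics/sc2.png

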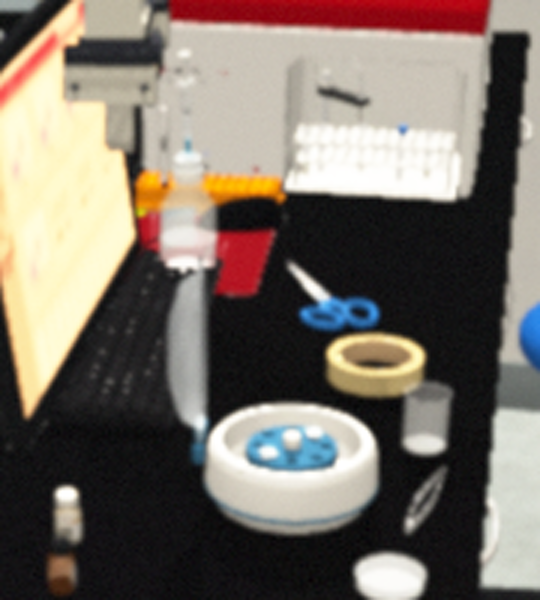

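```bash
cat > plan.py <<'E'
import numpy as np
from scipy.optimize import brentq
rho=np.linspace(-74,74,600); a=80.5-rho; n=29*np.sqrt(np.maximum(0,1-(rho/74)**2))
# include tab
a=np.r_[a,np.linspace(154,165.5,40)]; n=np.r_[n,2.5*np.ones(40)]
def pen(th,x,z,h=9.5,hx=78.5):
    X=hx-a*np.cos(th)+n*np.sin(th); Z=66+a*np.sin(th)+n*np.cos(th)
    # depth inside rectangle x+-h, z.. up
    d=np.minimum(np.minimum(X-(x-h),(x+h)-X),Z-z); i=np.argmax(d); return d[i],a[i]
def theta(x,z,hx=78.5,thmax=1.66):
    # largest theta without penetration
    for th in np.linspace(thmax,-.05,1000):
        d,ai=pen(th,x,z,hx=hx)
        if d<=0.05:
            return th,ai
    return -.05,0
E
python3 - <<'E'
from plan import *
# reference path: front corner follows point a0 on dome, n0 ; blend to centre late
A0,N0=123.5,23.6
rows=[]
for th in np.linspace(1.62,0,19):
    X=78.5-A0*np.cos(th)+N0*np.sin(th); Z=66+A0*np.sin(th)+N0*np.cos(th)
    w=np.clip((th-0.2)/0.6,0,1)   # 1: front corner, 0: centre
    x=X+9.5*w-0*(1-w)
    t,ai=theta(x,Z); rows.append((th,x,Z,t,ai))
    print("%.2f  tip x %.1f z %.1f  -> th %.3f a %.0f"%rows[-1])
E
```

```text
1.62  tip x 117.6 z 188.2  -> th 1.619 a 123
1.53  tip x 106.5 z 190.4  -> th 1.530 a 124
1.44  tip x 95.3 z 191.5  -> th 1.439 a 123
1.35  tip x 84.0 z 191.7  -> th 1.350 a 124
1.26  tip x 72.7 z 190.8  -> th 1.660 a 154
1.17  tip x 61.5 z 188.9  -> th 1.660 a 154
1.08  tip x 50.6 z 186.0  -> th 1.660 a 154
0.99  tip x 40.0 z 182.2  -> th 1.660 a 154
0.90  tip x 29.7 z 177.4  -> th 1.660 a 154
0.81  tip x 19.9 z 171.7  -> th 1.660 a 154
0.72  tip x 9.4 z 165.2  -> th 1.660 a 154
0.63  tip x -0.6 z 157.8  -> th 1.660 a 12
0.54  tip x -9.9 z 149.7  -> th 1.660 a 6
0.45  tip x -18.5 z 141.0  -> th 1.660 a 6
0.36  tip x -26.2 z 131.6  -> th 1.660 a 6
0.27  tip x -33.1 z 121.7  -> th 1.660 a 6
0.18  tip x -38.8 z 111.3  -> th 1.660 a 6
0.09  tip x -42.4 z 100.6  -> th 1.660 a 6
0.00  tip x -45.0 z 89.6  -> th 1.660 a 6
```

{"op": "send_rows", "data": {
  "delta_pos": [
    [0,0,35],
    [0,0,35],
    [0,0,35],
    [0,0,25],
    [0,0,11.5],
    [-10,0,0],
    [-8,0,0],
    [-6,0,0],
    [-3,0,0],
    [0,0,0]
  ],
  "rot": [
    [0,0,0],
    [0,0,0],
    [0,0,0],
    [0,0,0],
    [0,0,0],
    [0,0,0],
    [0,0,0],
    [0,0,0],
    [0,0,0],
    [0,0,0]
  ],
  "grip": [0,0,0,0,0,0,0,0,0,0]
}}

```text
clock: 3.05
position: [591.4, -127.3, 201.1]
tcp_rot: [0.0, 0.998, 0.068, 0.001]
ft_force: [-0.2, -0.3, 1.2]
opening: 0.006
```

```bash
python3 - <<'E'
from h import *
s=get_state(); print(s["clock"],s["position"],s["ft_force"])
si=get_image("side"); crop(si,270,120,420,270,4,"pics/sc3.png")
E
python3 - <<'E'
from plan import *
A0,N0=123.5,23.6
def pt(th):
    X=78.5-A0*np.cos(th)+N0*np.sin(th); Z=66+A0*np.sin(th)+N0*np.cos(th)
    w=np.clip((th-0.2)/0.6,0,1); return X+9.5*w,Z
ths=np.r_[np.linspace(1.62,0.5,37),np.linspace(.5,.1,20)[1:],np.linspace(.1,0,11)[1:]]
P=np.array([pt(t) for t in ths]); D=np.diff(P,axis=0)
for i,d in enumerate(D): print(i,"%.3f"%ths[i+1],"[%.1f, 0, %.1f]"%(d[0],-d[1]), "tip %.1f %.1f"%tuple(P[i+1]))
E
```

```text
3.05 [ 591.43226896 -127.26707245  201.13718307] [-0.15195697 -0.33151982  1.21636317]
0 1.589 [-3.8, 0, -0.9] tip 113.8 189.1
1 1.558 [-3.8, 0, -0.7] tip 110.0 189.8
2 1.527 [-3.9, 0, -0.6] tip 106.1 190.4
3 1.496 [-3.9, 0, -0.5] tip 102.2 190.9
4 1.464 [-3.9, 0, -0.4] tip 98.4 191.3
5 1.433 [-3.9, 0, -0.3] tip 94.5 191.6
6 1.402 [-3.9, 0, -0.1] tip 90.5 191.7
7 1.371 [-3.9, 0, -0.0] tip 86.6 191.7
8 1.340 [-3.9, 0, 0.1] tip 82.7 191.6
9 1.309 [-3.9, 0, 0.2] tip 78.8 191.4
10 1.278 [-3.9, 0, 0.3] tip 74.9 191.1
11 1.247 [-3.9, 0, 0.5] tip 71.0 190.6
12 1.216 [-3.9, 0, 0.6] tip 67.2 190.0
13 1.184 [-3.8, 0, 0.7] tip 63.3 189.3
14 1.153 [-3.8, 0, 0.8] tip 59.5 188.5
15 1.122 [-3.8, 0, 0.9] tip 55.7 187.5
16 1.091 [-3.8, 0, 1.1] tip 51.9 186.5
17 1.060 [-3.7, 0, 1.2] tip 48.2 185.3
18 1.029 [-3.7, 0, 1.3] tip 44.5 184.0
19 0.998 [-3.6, 0, 1.4] tip 40.9 182.6
20 0.967 [-3.6, 0, 1.5] tip 37.3 181.0
21 0.936 [-3.6, 0, 1.6] tip 33.7 179.4
22 0.904 [-3.5, 0, 1.7] tip 30.2 177.7
23 0.873 [-3.4, 0, 1.9] tip 26.8 175.8
24 0.842 [-3.4, 0, 2.0] tip 23.4 173.9
25 0.811 [-3.3, 0, 2.1] tip 20.1 171
[... 842 characters left out ...]
-1.5, 0, 2.4] tip -34.7 119.1
48 0.226 [-1.4, 0, 2.4] tip -36.1 116.7
49 0.205 [-1.4, 0, 2.4] tip -37.5 114.3
50 0.184 [-1.1, 0, 2.5] tip -38.6 111.8
51 0.163 [-0.9, 0, 2.5] tip -39.5 109.3
52 0.142 [-0.9, 0, 2.5] tip -40.4 106.9
53 0.121 [-0.8, 0, 2.5] tip -41.2 104.3
54 0.100 [-0.8, 0, 2.5] tip -42.0 101.8
55 0.090 [-0.4, 0, 1.2] tip -42.4 100.6
56 0.080 [-0.3, 0, 1.2] tip -42.7 99.4
57 0.070 [-0.3, 0, 1.2] tip -43.0 98.2
58 0.060 [-0.3, 0, 1.2] tip -43.4 97.0
59 0.050 [-0.3, 0, 1.2] tip -43.7 95.7
60 0.040 [-0.3, 0, 1.2] tip -44.0 94.5
61 0.030 [-0.3, 0, 1.2] tip -44.2 93.3
62 0.020 [-0.3, 0, 1.2] tip -44.5 92.1
63 0.010 [-0.3, 0, 1.2] tip -44.8 90.8
64 0.000 [-0.2, 0, 1.2] tip -45.0 89.6
```

View pics/sc3.png

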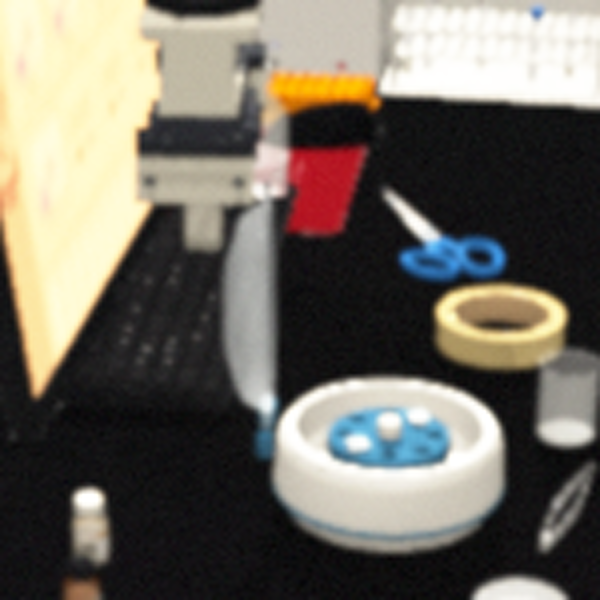

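{"op": "send_rows", "data": {
  "delta_pos": [
    [-2.5,0,0],
    [-3,0,-0.5],
    [-3,0,-0.7],
    [-3,0,-0.7],
    [-3,0,-0.5],
    [-3,0,-0.3]
  ],
  "rot": [
    [0,0,0],
    [0,0,0],
    [0,0,0],
    [0,0,0],
    [0,0,0],
    [0,0,0]
  ],
  "grip": [0,0,0,0,0,0]
}}

```text
clock: 3.6
position: [574.0, -129.1, 202.0]
tcp_rot: [0.0, 0.998, 0.069, 0.0]
ft_force: [1.3, 0.7, 0.5]
opening: 0.004
```

```bash
python3 - <<'E'
from h import *
s=get_state(); p=s["position"]; d=p[:2]-C; print(s["clock"],p,s["ft_force"], "xc",d@[np.cos(YAW),np.sin(YAW)],"yc",d@[-np.sin(YAW),np.cos(YAW)])
si=get_image("side"); crop(si,270,120,420,270,4,"pics/sc4.png")
E
```

```text
3.6 [ 573.98786539 -129.07159627  202.03243155] [1.28912205 0.73026974 0.5012104 ] xc 105.54862890227577 yc 0.24122129375717347
```

View pics/sc4.png

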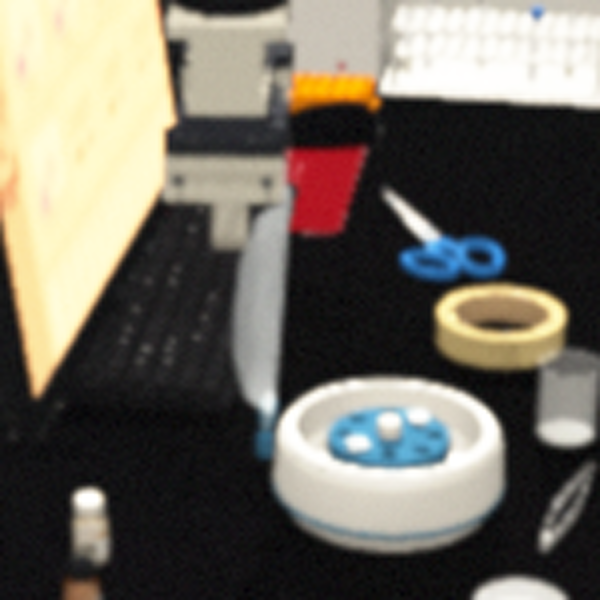

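The lid is moving with the fingertips: it now leans forward, its top at crop (280,200), at about 1.3 N. I'll carry on along the arc.

{"op": "send_rows", "data": {
  "delta_pos": [
    [-3.9,0,-0.3],
    [-3.9,0,-0.2],
    [-3.9,0,-0.2],
    [-3.9,0,-0.1],
    [-3.9,0,0],
    [-3.9,0,0.1],
    [-3.9,0,0.2],
    [-3.9,0,0.3],
    [-3.9,0,0.5],
    [-3.9,0,0.6],
    [-3.8,0,0.7],
    [-3.8,0,0.8]
  ],
  "rot": [
    [0,0,0],
    [0,0,0],
    [0,0,0],
    [0,0,0],
    [0,0,0],
    [0,0,0],
    [0,0,0],
    [0,0,0],
    [0,0,0],
    [0,0,0],
    [0,0,0],
    [0,0,0]
  ],
  "grip": [0,0,0,0,0,0,0,0,0,0,0,0]
}}

```text
clock: 4.65
position: [527.5, -135.6, 199.4]
tcp_rot: [0.0, 0.998, 0.069, -0.0]
ft_force: [0.1, 0.6, -0.3]
opening: 0.005
```

{"op": "send_rows", "data": {
  "delta_pos": [
    [-3.8,0,0.9],
    [-3.8,0,1.1],
    [-3.7,0,1.2],
    [-3.7,0,1.3],
    [-3.6,0,1.4],
    [-3.6,0,1.5],
    [-3.6,0,1.6],
    [-3.5,0,1.7],
    [-3.4,0,1.9],
    [-3.4,0,2.0]
  ],
  "rot": [
    [0,0,0],
    [0,0,0],
    [0,0,0],
    [0,0,0],
    [0,0,0],
    [0,0,0],
    [0,0,0],
    [0,0,0],
    [0,0,0],
    [0,0,0]
  ],
  "grip": [0,0,0,0,0,0,0,0,0,0]
}}

```text
clock: 5.48
position: [491.9, -140.5, 184.8]
tcp_rot: [0.0, 0.998, 0.069, 0.0]
ft_force: [0.1, 0.1, 0.1]
opening: 0.012
```

```bash
python3 - <<'E'
from h import *
s=get_state(); p=s["position"]; d=p[:2]-C; print(s["clock"],p,s["ft_force"], "xc",d@[np.cos(YAW),np.sin(YAW)],"yc",d@[-np.sin(YAW),np.cos(YAW)],"tipz",p[2]-11)
si=get_image("side"); crop(si,270,120,420,270,4,"pics/sc5.png")
E
```

```text
5.4833 [ 491.90385694 -140.48998254  184.75930873] [0.09873989 0.1310286  0.11385759] xc 22.674324156084495 yc 0.35784397155095854 tipz 173.75930872988184
```

View pics/sc5.png

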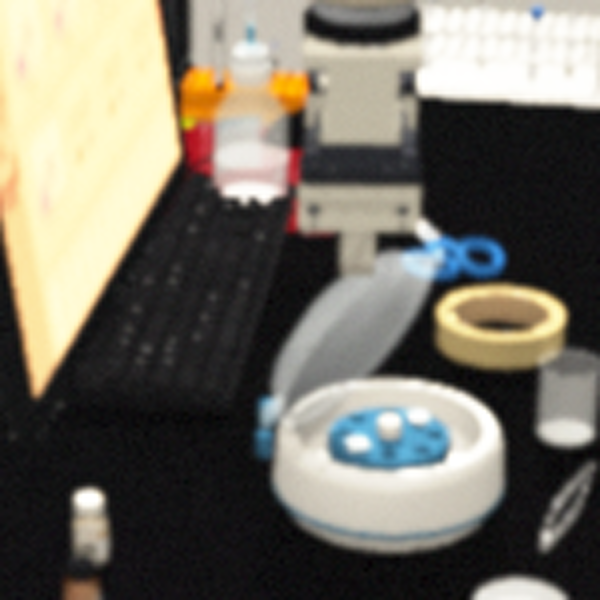

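{"op": "send_rows", "data": {
  "delta_pos": [
    [-3.3,0,2.1],
    [-3.6,0,2.2],
    [-3.7,0,2.3],
    [-3.6,0,2.4],
    [-3.5,0,2.5],
    [-3.5,0,2.6],
    [-3.4,0,2.6],
    [-3.3,0,2.7],
    [-3.2,0,2.8],
    [-3.1,0,2.9],
    [-3.0,0,3.0]
  ],
  "rot": [
    [0,0,0],
    [0,0,0],
    [0,0,0],
    [0,0,0],
    [0,0,0],
    [0,0,0],
    [0,0,0],
    [0,0,0],
    [0,0,0],
    [0,0,0],
    [0,0,0]
  ],
  "grip": [0,0,0,0,0,0,0,0,0,0,0]
}}

```text
clock: 6.45
position: [455.1, -145.6, 156.6]
tcp_rot: [0.0, 0.998, 0.069, -0.0]
ft_force: [-0.2, -1.0, -0.1]
opening: 0.003
```

{"op": "send_rows", "data": {
  "delta_pos": [
    [-2,0,2.1],
    [-2,0,2.1],
    [-1.9,0,2.1],
    [-1.9,0,2.2],
    [-1.8,0,2.2],
    [-1.8,0,2.2],
    [-1.7,0,2.3],
    [-1.7,0,2.3],
    [-1.6,0,2.3],
    [-1.6,0,2.3],
    [-1.5,0,2.4],
    [-1.5,0,2.4]
  ],
  "rot": [
    [0,0,0],
    [0,0,0],
    [0,0,0],
    [0,0,0],
    [0,0,0],
    [0,0,0],
    [0,0,0],
    [0,0,0],
    [0,0,0],
    [0,0,0],
    [0,0,0],
    [0,0,0]
  ],
  "grip": [0,0,0,0,0,0,0,0,0,0,0,0]
}}

```text
clock: 7.45
position: [434.5, -148.4, 129.7]
tcp_rot: [0.0, 0.998, 0.069, 0.0]
ft_force: [-0.4, -0.0, 0.6]
opening: 0.004
```

```bash
python3 - <<'E'
from h import *
s=get_state(); p=s["position"]; d=p[:2]-C; print(s["clock"],p,s["ft_force"], "xc",d@[np.cos(YAW),np.sin(YAW)],"yc",d@[-np.sin(YAW),np.cos(YAW)],"tipz",p[2]-11)
si=get_image("side"); crop(si,290,140,420,270,4.5,"pics/sc6.png")
E
```

```text
7.45 [ 434.4517428  -148.44852499  129.70469119] [-0.3518828  -0.02073071  0.58547603] xc -35.32628498249952 yc 0.4725423905557253 tipz 118.70469119159779
```

View pics/sc6.png

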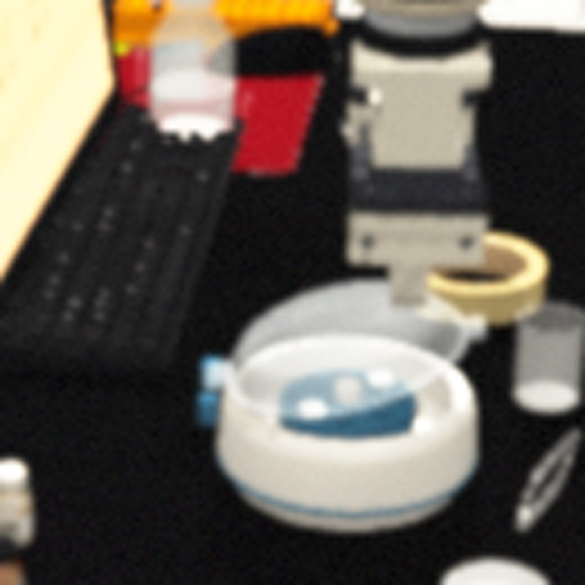

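{"op": "send_rows", "data": {
  "delta_pos": [
    [-1.4,0,2.2],
    [-1.4,0,2.2],
    [-1.1,0,2.2],
    [-0.9,0,2.0],
    [-0.9,0,2.0],
    [-0.8,0,1.8],
    [-0.6,0,1.6],
    [-0.5,0,1.4],
    [-0.4,0,1.2],
    [-0.3,0,1.0],
    [-0.3,0,1.0],
    [-0.3,0,1.0]
  ],
  "rot": [
    [0,0,0],
    [0,0,0],
    [0,0,0],
    [0,0,0],
    [0,0,0],
    [0,0,0],
    [0,0,0],
    [0,0,0],
    [0,0,0],
    [0,0,0],
    [0,0,0],
    [0,0,0]
  ],
  "grip": [0,0,0,0,0,0,0,0,0,0,0,0]
}}

```text
clock: 8.5
position: [425.8, -149.6, 110.3]
tcp_rot: [0.0, 0.998, 0.069, 0.0]
ft_force: [-0.3, -0.1, 1.0]
opening: 0.004
```

{"op": "send_rows", "data": {
  "delta_pos": [
    [-0.2,0,0.8],
    [-0.2,0,0.8],
    [-0.2,0,0.8],
    [-0.2,0,0.8],
    [0,0,0]
  ],
  "rot": [
    [0,0,0],
    [0,0,0],
    [0,0,0],
    [0,0,0],
    [0,0,0]
  ],
  "grip": [0,0,0,0,0]
}}

```text
clock: 8.92
position: [424.8, -149.7, 107.0]
tcp_rot: [-0.0, 0.998, 0.069, -0.0]
ft_force: [0.6, -0.2, -0.0]
opening: -0.002
```

```bash
python3 - <<'E'
from h import *
s=get_state(); p=s["position"]; d=p[:2]-C; print(s["clock"],p,s["ft_force"], "xc",d@[np.cos(YAW),np.sin(YAW)],"yc",d@[-np.sin(YAW),np.cos(YAW)],"tipz",p[2]-11)
si=get_image("side"); crop(si,290,140,420,270,4.5,"pics/sc7.png")
E
```

```text
8.9167 [ 424.82869744 -149.72450142  106.97742135] [ 0.55059116 -0.23457328 -0.02188994] xc -45.03326112777498 yc 0.5482527319317059 tipz 95.97742134724926
```

View pics/sc7.png

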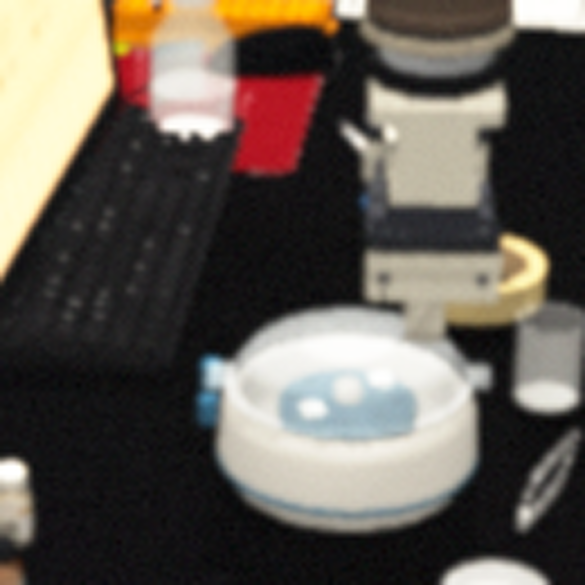

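{"op": "send_rows", "data": {
  "delta_pos": [
    [0,0,0.6],
    [0,0,0.6],
    [0,0,0.6],
    [0,0,0.6],
    [0,0,0.6],
    [0,0,0]
  ],
  "rot": [
    [0,0,0],
    [0,0,0],
    [0,0,0],
    [0,0,0],
    [0,0,0],
    [0,0,0]
  ],
  "grip": [0,0,0,0,0,0]
}}

```text
clock: 9.47
position: [424.9, -149.7, 104.0]
tcp_rot: [-0.0, 0.998, 0.069, -0.0]
ft_force: [0.8, -0.9, -0.2]
opening: 0.002
```

{"op": "send_rows", "data": {
  "delta_pos": [
    [0,0,0.5],
    [0,0,0.5],
    [0,0,0]
  ],
  "rot": [
    [0,0,0],
    [0,0,0],
    [0,0,0]
  ],
  "grip": [0,0,0]
}}

```text
clock: 9.72
position: [425.0, -149.8, 103.2]
tcp_rot: [0.0, 0.998, 0.069, 0.0]
ft_force: [-0.6, -0.1, 1.9]
opening: 0.004
```

{"op": "send_rows", "data": {
  "delta_pos": [
    [0,0,0.5],
    [0,0,0.5],
    [0,0,0]
  ],
  "rot": [
    [0,0,0],
    [0,0,0],
    [0,0,0]
  ],
  "grip": [0,0,0]
}}

```text
clock: 9.97
position: [425.1, -149.8, 102.6]
tcp_rot: [0.0, 0.998, 0.069, 0.0]
ft_force: [-3.0, -0.3, 10.9]
opening: 0.004
```

```bash
python3 - <<'E'
from h import *
s=get_state(); p=s["position"]; d=p[:2]-C; print(s["clock"],p,s["ft_force"],"tipz",p[2]-11)
d=get_image("side"); k=6;u0,v0,u1,v1=310,190,410,275
im0=cv2.resize(d["image"][v0:v1,u0:u1],None,fx=k,fy=k,interpolation=cv2.INTER_CUBIC); im=im0.copy()
ph=np.linspace(0,2*np.pi,73);o=np.ones_like(ph)
for th,c in((0,(0,0,255)),(.06,(0,255,0))):
    P=np.vstack([np.column_stack([74*np.cos(ph),74*np.sin(ph),0*o])]); q=(proj(d,c2w(lid(P,th)))-[u0,v0]+.5)*k
    cv2.polylines(im,[np.round(q).astype(np.int32)],False,c,1)
    P=np.array([[-74,-13,0],[-85,-13,0],[-85,13,0],[-74,13,0]]); q=(proj(d,c2w(lid(P,th)))-[u0,v0]+.5)*k
    cv2.polylines(im,[np.round(q).astype(np.int32)],False,c,1)
cv2.imwrite("pics/sc8.png",im)
E
```

```text
9.9667 [ 425.13075383 -149.79203367  102.60767089] [-3.03761487 -0.27168909 10.910698  ] tipz 91.60767088810424
```

View pics/sc8.png

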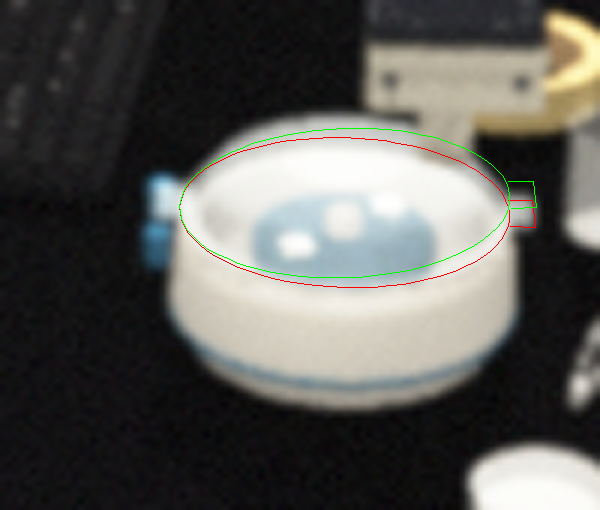

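{"op": "send_rows", "data": {
  "delta_pos": [
    [0,0,0.3],
    [0,0,0],
    [0,0,0]
  ],
  "rot": [
    [0,0,0],
    [0,0,0],
    [0,0,0]
  ],
  "grip": [0,0,0]
}}

```text
clock: 10.27
position: [425.1, -149.8, 102.5]
tcp_rot: [0.0, 0.998, 0.069, 0.0]
ft_force: [-4.4, 1.3, 12.7]
opening: 0.006
```

{"op": "send_rows", "data": {
  "delta_pos": [
    [0,0,-1],
    [0,0,-2],
    [0,0,-8],
    [0,0,-25],
    [0,0,-30],
    [0,0,0]
  ],
  "rot": [
    [0,0,0],
    [0,0,0],
    [0,0,0],
    [0,0,0],
    [0,0,0],
    [0,0,0]
  ],
  "grip": [0,0,0,0,0,0]
}}

```text
clock: 10.77
position: [427.7, -150.3, 172.6]
tcp_rot: [0.001, 0.998, 0.069, 0.003]
ft_force: [1.1, 0.3, 0.3]
opening: 0.004
```

```bash
python3 - <<'E'
from h import *
s=get_state(); print(s["clock"],s["position"],s["ft_force"])
d=get_image("side"); pickle.dump(d,open("s9.pkl","wb")); k=6;u0,v0,u1,v1=310,190,410,275
im=cv2.resize(d["image"][v0:v1,u0:u1],None,fx=k,fy=k,interpolation=cv2.INTER_CUBIC)
for th,c in((0,(0,0,255)),(.05,(0,255,0))):
  for n0 in (0,5):
    P=np.array([[-74,-13,n0],[-85,-13,n0],[-85,13,n0],[-74,13,n0]]); q=(proj(d,c2w(lid(P,th)))-[u0,v0]+.5)*k
    cv2.polylines(im,[np.round(q).astype(np.int32)],False,c,1)
cv2.imwrite("pics/sc9.png",im)
E
```

```text
10.7667 [ 427.66349609 -150.25798493  172.56559099] [1.10931968 0.30430503 0.28188775]
```

View pics/sc9.png

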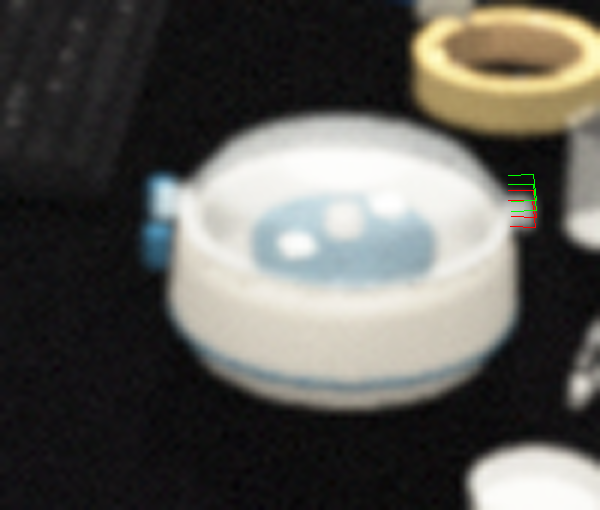

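```bash
python3 - <<'E'
from h import *
d=pickle.load(open("s9.pkl","rb")); t=get_image("top"); pickle.dump(t,open("t9.pkl","wb"))
k=6;u0,v0,u1,v1=380,205,410,240
im=cv2.resize(d["image"][v0:v1,u0:u1],None,fx=14,fy=14,interpolation=cv2.INTER_CUBIC)
g=d["image"][216:234,392:402].astype(int).sum(2)//3; print(g)
for th in (0,.02,.04): 
    for n0 in (0,5): print(th,n0,proj(d,c2w(lid([[-80,0,n0]],th))).round(1))
# dome top line prediction
ph=np.linspace(-np.pi,np.pi,200)
for th in (0,.03,.06):
    r,f=np.meshgrid(np.linspace(0,74,60),ph); P=np.column_stack([(r*np.cos(f)).ravel(),(r*np.sin(f)).ravel(),(29*np.sqrt(1-(r/74)**2)).ravel()])
    q=proj(d,c2w(lid(P,th))); print("dome top",th,q[np.argmin(q[:,1])], proj(t,c2w(lid([[-85,0,2.5]],th))))
print(d["image"][200:216,366:370].astype(int).sum(2)//3)
crop(t,230,200,430,340,4,"pics/tc9.png"); cv2.imwrite("pics/sc10.png",im)
E
```

```text
[[ 13  13  13   7  13  14  12  14  14  15]
 [ 18  16  12  14  16  11  17  15  14  15]
 [ 31  19  18  17  15  12  11  15  15  16]
 [ 60  24  14  14  13  13  15  12  14  15]
 [109  58  25  17  15  14  15  16  17  15]
 [143 103  56  40  38  32  25  20  17  18]
 [161 142 110  98  96  85  58  32  20  17]
 [180 165 163 160 159 145 107  51  21  18]
 [200 191 195 191 187 175 134  64  22  14]
 [217 212 209 198 189 176 139  67  22  14]
 [221 225 215 189 172 161 128  60  20  18]
 [226 231 212 162 134 120  97  50  21  17]
 [231 232 206 133  82  70  56  32  18  16]
 [233 228 187 114  52  34  24  20  22  17]
 [233 218 184 123  55  20  18  20  20  16]
 [227 207 186 138  62  21  16  17  17  17]
 [215 204 187 141  64  20  21  22  20  20]
 [211 200 180 138  64  21  18  18  14  15]]
0 0 [[396.6 225. ]]
0 5 [[396.7 223.4]]
0.02 0 [[396.6 224. ]]
0.02 5 [[396.7 222.3]]
0.04 0 [[396.6 222.9]]
0.04 5 [[396.7 221.2]]
dome top 0 [366.05956822 209.04148834] [[373.6708079 310.4083585]]
dome top 0.03 [367.19323351 208.26319402] [[373.88416696 310.39561281]]
dome top 0.06 [368.30060288 207.45375593] [[374.09142618 310.32321661]]
[[ 15  19  17  13]
 [ 16  18  13  16]
 [ 15  18  16  16]
 [ 11  18  19  18]
 [ 13  12  16  16]
 [ 18  18  20  18]
 [ 14  20  17  19]
 [ 21  22  20  17]
 [ 61  62  56  51]
 [133 130 129 124]
 [187 188 186 182]
 [202 203 200 201]
 [210 207 208 209]
 [219 219 216 215]
 [233 231 231 230]
 [248 247 247 246]]
```

View pics/sc10.png

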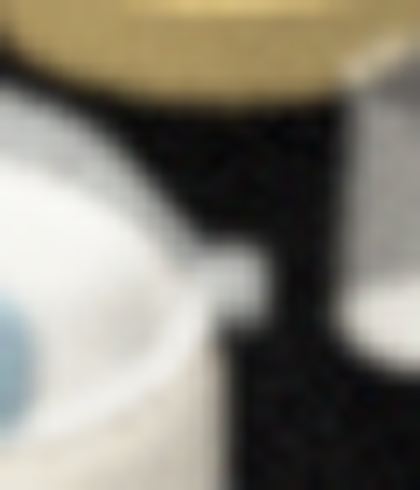

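View pics/tc9.png

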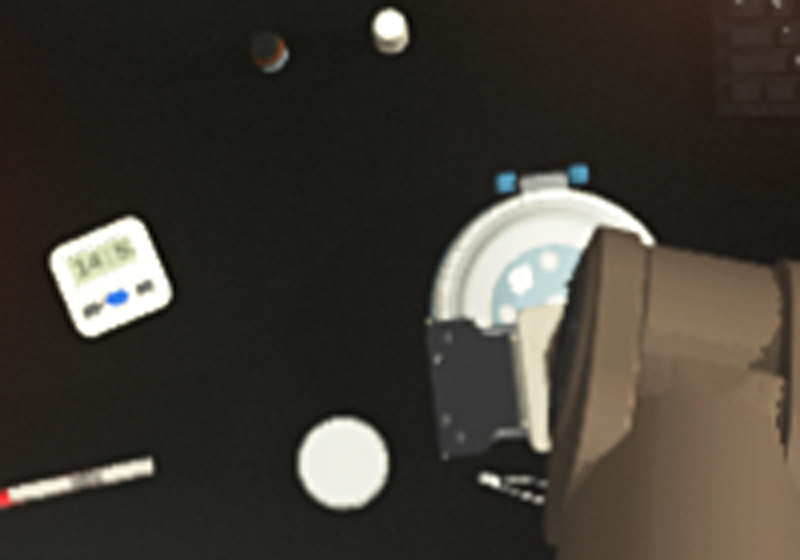

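```bash
python3 - <<'E'
from h import *
s=get_state(); print(s["joint_positions"].round(3), s["position"])
t=pickle.load(open("t9.pkl","rb")); d=pickle.load(open("s9.pkl","rb"))
def blob(im,u0,v0,u1,v1):
    b=im[v0:v1,u0:u1].astype(float); w=np.clip(b[...,0]-b[...,2]-30,0,None); v,u=np.mgrid[v0:v1,u0:u1]; return (u*w).sum()/w.sum(),(v*w).sum()/w.sum(),(w>0).sum()
bt=blob(t["image"],250,265,270,285); bs=blob(d["image"],335,285,360,310); print(bt,bs)
print(onz(t,[bt[:2]],20),onz(d,[bs[:2]],20),tri(t,[bt[:2]],d,[bs[:2]]))
# body outline top: minAreaRect
im=t["image"]; m=np.zeros(im.shape[:2],np.uint8); m[248:290,238:278]=(im[248:290,238:278].mean(2)>110)
m=cv2.morphologyEx(m,cv2.MORPH_CLOSE,np.ones((9,9)))
c=max(cv2.findContours(m,cv2.RETR_EXTERNAL,cv2.CHAIN_APPROX_NONE)[0],key=len).reshape(-1,2).astype(float)
P=onz(t,c,17)[:,:2].astype(np.float32); r=cv2.minAreaRect(P); print(r)
crop(d,320,275,370,325,12,"pics/sk.png")
E
```

```text
[ 0.346  0.242 -0.151  2.06   0.049  0.84  -1.265] [ 425.89606614 -149.97244292  169.13286002]
(np.float64(258.90734351897487), np.float64(273.9753573188763), np.int64(21)) (np.float64(349.13107170393215), np.float64(297.2166538164996), np.int64(20))
[[470.32901233 140.75586897  20.        ]] [[468.40594024 143.69063603  20.        ]] (array([469.62849558, 140.87775309,  18.06871481]), np.float64(1.5788304214120144))
((484.2698974609375, 146.41741943359375), (63.93171691894531, 68.10682678222656), 24.98370361328125)
```

View pics/sk.png

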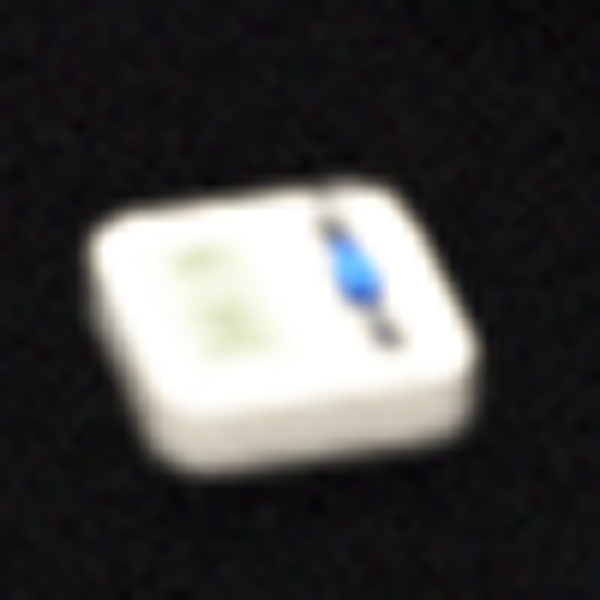

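The lid is shut. After release the tab centre sits at side (396,225), as predicted for 0 rad, and the dome top edge matches too. Next is the timer: I'll cross over, turn the tool so the fingers' 19 mm width lies along the key row, and tilt it so that only one finger edge touches the blue key.

{"op": "send_rows", "data": {
  "delta_pos": [
    [8.3,-28.7,0],
    [8.3,-28.7,0],
    [8.3,-28.7,0],
    [8.3,-28.7,0],
    [8.3,-28.7,0],
    [8.3,-28.7,0],
    [8.3,-28.7,0],
    [8.3,-28.7,0],
    [8.3,-28.7,0],
    [8.3,-28.7,0],
    [0,0,0]
  ],
  "rot": [
    [0,0,0],
    [0,0,0],
    [0,0,0],
    [0,0,0],
    [0,0,0],
    [0,0,0],
    [0,0,0],
    [0,0,0],
    [0,0,0],
    [0,0,0],
    [0,0,0]
  ],
  "grip": [0,0,0,0,0,0,0,0,0,0,0]
}}

```text
clock: 11.78
position: [467.5, 152.4, 167.2]
tcp_rot: [-0.002, 0.997, 0.072, -0.0]
ft_force: [0.0, 0.6, 0.8]
opening: 0.008
```

{"op": "send_rows", "data": {
  "delta_pos": [
    [0,0,5],
    [0,0,5],
    [0,0,5],
    [0,0,5],
    [0,0,5],
    [0,0,5],
    [0,0,5],
    [0,0,5],
    [0,0,5],
    [0,0,5],
    [0,0,5],
    [0,0,5]
  ],
  "rot": [
    [0,0,-7.1],
    [0,0,-7.1],
    [0,0,-7.1],
    [0,0,-7.1],
    [0,0,-7.1],
    [0,0,-7.1],
    [0,0,-7.1],
    [0,0,-7.1],
    [0,0,-7.1],
    [0,0,-7.1],
    [0,0,-7.1],
    [0,0,-7.1]
  ],
  "grip": [0,0,0,0,0,0,0,0,0,0,0,0]
}}

```text
clock: 12.78
position: [467.1, 145.6, 106.7]
tcp_rot: [-0.001, 0.686, 0.728, -0.001]
ft_force: [-0.1, 0.5, 0.3]
opening: 0.002
```

{"op": "send_rows", "data": {
  "delta_pos": [
    [0,0,5],
    [0,0,5],
    [0,0,5],
    [0,0,0],
    [0,0,0],
    [0,0,0],
    [0,0,0],
    [0,0,0]
  ],
  "rot": [
    [0,0,-7.1],
    [0,0,-7.1],
    [0,0,-7.1],
    [0,6.6,0],
    [0,6.7,0],
    [0,6.7,0],
    [0,0,0],
    [0,0,0]
  ],
  "grip": [0,0,0,0,0,0,0,0]
}}

```text
clock: 13.45
position: [468.0, 142.9, 90.9]
tcp_rot: [-0.147, 0.536, 0.826, 0.094]
ft_force: [0.3, 1.1, 0.2]
opening: 0.005
```

```bash
cat > key.py <<'E'
from h import *
from scipy.spatial.transform import Rotation as Ro
KEY=np.array([469.8,141.3,20.5]); YT=np.radians(24.8)
def chk():
    s=get_state(); q=s["tcp_rot"]; R=Ro.from_quat([q[1],q[2],q[3],q[0]]).as_matrix(); p=s["position"]
    e=p+R@[-9.5,0,11]
    dw=KEY-e
    print("clock",s["clock"],"pos",p.round(2),"F",s["ft_force"].round(2),"\nR",R.round(3).tolist(),"yaw toolx",np.degrees(np.arctan2(R[1,0],R[0,0])).round(2))
    print("edge",e.round(2),"to key world",dw.round(2),"in tool",(R.T@dw).round(2),"up1mm in tool",(R.T@[0,0,1]).round(3), "horiz in tool", (R.T@[dw[0],dw[1],0]).round(2))
    return s,R
E
python3 - <<'E'
from key import *
s,R=chk()
si=get_image("side"); t=get_image("top"); crop(si,290,200,430,340,4,"pics/sc11.png"); crop(t,200,200,340,340,4,"pics/tc11.png")
E
```

```text
clock 13.45 pos [467.98 142.91  90.93] F [0.26 1.12 0.23] 
R [[-0.381, 0.914, -0.143], [0.858, 0.407, 0.313], [0.344, -0.003, -0.939]] yaw toolx 113.93
edge [470.02 138.2   77.33] to key world [ -0.22   3.1  -56.83] in tool [-16.82   1.24  54.36] up1mm in tool [ 0.344 -0.003 -0.939] horiz in tool [2.74 1.06 1.  ]
```

View pics/sc11.png

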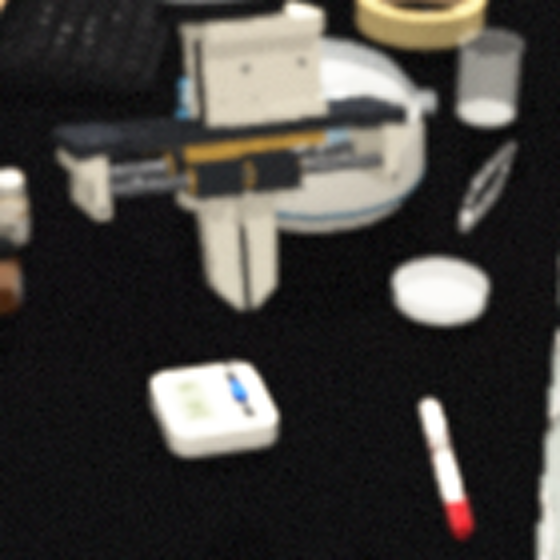

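View pics/tc11.png

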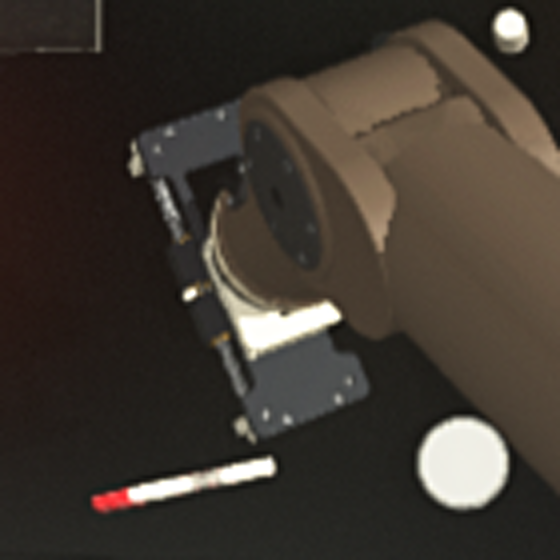

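{"op": "send_rows", "data": {
  "delta_pos": [
    [-2.6,0.2,8.5],
    [-2.6,0.2,8.5],
    [-2.6,0.2,8.5],
    [-2.6,0.2,8.5],
    [-2.6,0.2,8.5],
    [-2.6,0.2,8.0],
    [0,0,0],
    [0,0,0],
    [0,0,0]
  ],
  "rot": [
    [0,0,0],
    [0,0,0],
    [0,0,0],
    [0,0,0],
    [0,0,0],
    [0,0,0],
    [0,0,0],
    [0,0,0],
    [0,0,0]
  ],
  "grip": [0,0,0,0,0,0,0,0,0]
}}

```text
clock: 14.3
position: [467.9, 148.9, 40.1]
tcp_rot: [-0.146, 0.534, 0.828, 0.094]
ft_force: [-0.6, 0.6, -0.8]
opening: 0.004
```

```bash
python3 - <<'E'
from key import *
s,R=chk()
si=get_image("side"); crop(si,320,250,380,330,8,"pics/sc12.png"); print((proj(si,s["position"]+R@[-9.5,0,11])-[320,250])*8,(proj(si,KEY)-[320,250])*8)
E
```

```text
clock 14.3 pos [467.95 148.95  40.14] F [-0.61  0.65 -0.81] 
R [[-0.388, 0.911, -0.141], [0.856, 0.413, 0.312], [0.342, 0.0, -0.94]] yaw toolx 114.39
edge [470.08 144.25  26.56] to key world [-0.28 -2.95 -6.06] in tool [-4.48 -1.47  4.81] up1mm in tool [ 0.342  0.    -0.94 ] horiz in tool [-2.41 -1.47 -0.88]
[[227.39982125 359.36661471]] [[229.66581594 371.27292338]]
```

View pics/sc12.png

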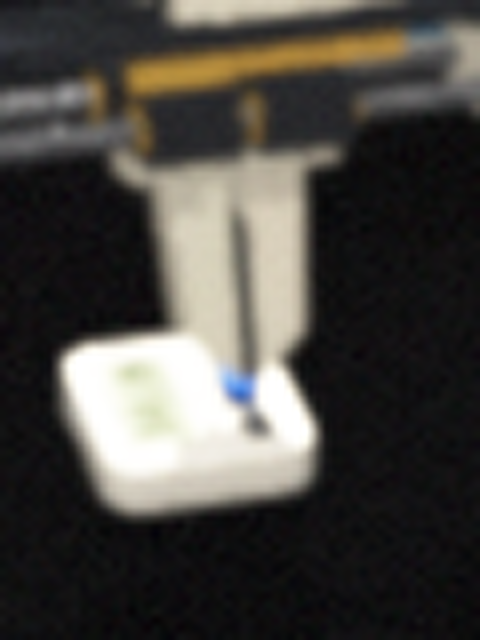

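```bash
python3 - <<'E'
from key import *
s,R=chk()
si=get_image("side"); crop(si,335,270,370,310,14,"pics/sc13.png")
f=lambda P:((proj(si,P)-[335,270]+.5)*14).round(0)
for n,v in [("low edge",[-9.5,0,11]),("near edge",[9.5,0,11]),("near up10",[9.5,0,1]),("low+y5",[-9.5,5,11]),("low-y5",[-9.5,-5,11])]: print(n,f(s["position"]+R@v))
print("key",f(KEY))
E
```

```text
clock 14.35 pos [468.11 148.9   40.32] F [-0.26 -0.1  -1.01] 
R [[-0.388, 0.911, -0.141], [0.856, 0.413, 0.312], [0.342, 0.001, -0.94]] yaw toolx 114.39
edge [470.25 144.2   26.73] to key world [-0.45 -2.9  -6.23] in tool [-4.43 -1.61  5.02] up1mm in tool [ 0.342  0.001 -0.94 ] horiz in tool [-2.3  -1.6  -0.84]
low edge [[194. 355.]]
near edge [[223. 381.]]
near up10 [[218. 322.]]
low+y5 [[165. 359.]]
low-y5 [[223. 351.]]
key [[199. 377.]]
```

View pics/sc13.png

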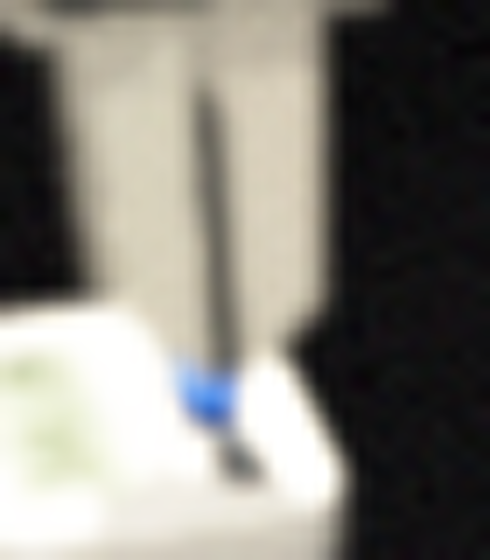

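{"op": "send_rows", "data": {
  "delta_pos": [
    [-0.7,-0.4,0.9],
    [-0.7,-0.3,0.9],
    [-0.7,-0.3,0.9],
    [-0.8,-0.3,1.0],
    [0,0,0],
    [0,0,0]
  ],
  "rot": [
    [0,0,0],
    [0,0,0],
    [0,0,0],
    [0,0,0],
    [0,0,0],
    [0,0,0]
  ],
  "grip": [0,0,0,0,0,0]
}}

```text
clock: 14.9
position: [467.2, 146.9, 35.5]
tcp_rot: [-0.146, 0.534, 0.828, 0.094]
ft_force: [-0.4, 0.1, -0.4]
opening: 0.004
```

```bash
python3 - <<'E'
from key import *
s,R=chk()
si=get_image("side"); crop(si,335,270,370,310,14,"pics/sc14.png"); t=get_image("top"); crop(t,230,240,290,300,10,"pics/tc14.png")
E
```

```text
clock 14.9 pos [467.17 146.86  35.47] F [-0.35  0.11 -0.36] 
R [[-0.388, 0.911, -0.141], [0.856, 0.413, 0.311], [0.342, -0.0, -0.94]] yaw toolx 114.37
edge [469.3  142.16  21.88] to key world [ 0.5  -0.86 -1.38] in tool [-1.4   0.1   0.96] up1mm in tool [ 0.342 -0.    -0.94 ] horiz in tool [-0.93  0.1  -0.34]
```

View pics/sc14.png

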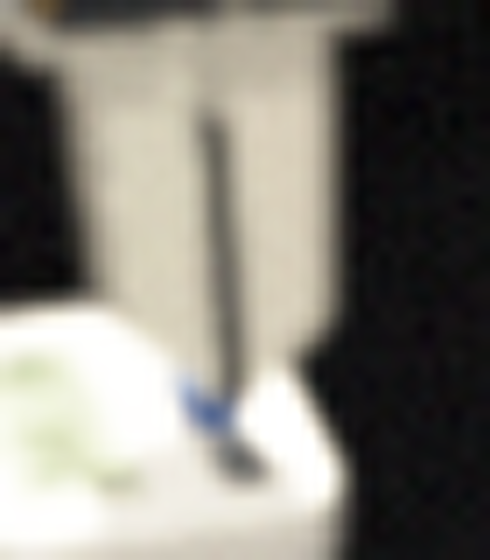

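{"op": "send_rows", "data": {
  "delta_pos": [
    [-0.2,0,0.5],
    [-0.2,0,0.5],
    [-0.2,0,0.5],
    [0,0,0],
    [0,0,0]
  ],
  "rot": [
    [0,0,0],
    [0,0,0],
    [0,0,0],
    [0,0,0],
    [0,0,0]
  ],
  "grip": [0,0,0,0,0]
}}

```text
clock: 15.42
position: [467.4, 147.0, 34.0]
tcp_rot: [-0.146, 0.534, 0.828, 0.094]
ft_force: [-0.5, -0.2, 1.6]
opening: 0.004
```

{"op": "send_rows", "data": {
  "delta_pos": [
    [-0.2,0,0.5],
    [0,0,0],
    [0,0,0]
  ],
  "rot": [
    [0,0,0],
    [0,0,0],
    [0,0,0]
  ],
  "grip": [0,0,0]
}}

```text
clock: 15.67
position: [467.4, 146.9, 33.5]
tcp_rot: [-0.146, 0.534, 0.828, 0.094]
ft_force: [0.3, -0.6, 2.1]
opening: 0.008
```

{"op": "send_rows", "data": {
  "delta_pos": [
    [-0.2,0,0.5],
    [0,0,0],
    [0,0,0]
  ],
  "rot": [
    [0,0,0],
    [0,0,0],
    [0,0,0]
  ],
  "grip": [0,0,0]
}}

```text
clock: 15.92
position: [467.4, 146.9, 32.9]
tcp_rot: [-0.146, 0.534, 0.828, 0.094]
ft_force: [1.0, 0.4, 2.2]
opening: 0.006
```

{"op": "send_rows", "data": {
  "delta_pos": [
    [-0.2,0,0.5],
    [0,0,0],
    [0,0,0]
  ],
  "rot": [
    [0,0,0],
    [0,0,0],
    [0,0,0]
  ],
  "grip": [0,0,0]
}}

```text
clock: 16.17
position: [467.4, 146.9, 32.4]
tcp_rot: [-0.146, 0.534, 0.828, 0.094]
ft_force: [0.1, 0.3, 2.7]
opening: 0.005
```

```bash
python3 - <<'E'
from key import *
s,R=chk()
E
```

```text
clock 16.1667 pos [467.36 146.93  32.37] F [0.14 0.3  2.73] 
R [[-0.388, 0.911, -0.141], [0.856, 0.413, 0.312], [0.342, 0.0, -0.94]] yaw toolx 114.39
edge [469.49 142.23  18.78] to key world [ 0.31 -0.93  1.72] in tool [-0.32 -0.1  -1.94] up1mm in tool [ 0.342  0.    -0.94 ] horiz in tool [-0.91 -0.1  -0.33]
```

{"op": "send_rows", "data": {
  "delta_pos": [
    [-0.15,0,0.4],
    [0,0,0],
    [0,0,0]
  ],
  "rot": [
    [0,0,0],
    [0,0,0],
    [0,0,0]
  ],
  "grip": [0,0,0]
}}

```text
clock: 16.42
position: [467.3, 146.9, 31.9]
tcp_rot: [-0.146, 0.534, 0.828, 0.094]
ft_force: [-0.2, 1.1, 3.3]
opening: 0.004
```

{"op": "send_rows", "data": {
  "delta_pos": [
    [-0.1,0,0.3],
    [0,0,0],
    [0,0,0]
  ],
  "rot": [
    [0,0,0],
    [0,0,0],
    [0,0,0]
  ],
  "grip": [0,0,0]
}}

```text
clock: 16.67
position: [467.3, 146.9, 31.6]
tcp_rot: [-0.146, 0.534, 0.828, 0.094]
ft_force: [-0.4, 0.7, 4.4]
opening: 0.004
```

The force climbed steadily with travel to 3.3 N, then rose faster to 4.4 N, so the key is fully down. I'll release straight up.

{"op": "send_rows", "data": {
  "delta_pos": [
    [0.2,0,-0.6],
    [0.5,0,-1.4],
    [1.0,0,-2.8],
    [2.7,0,-7.5],
    [6.8,0,-18.8],
    [8.5,0,-23.5],
    [8.5,0,-23.5],
    [8.5,0,-23.5],
    [0,0,0],
    [0,0,0],
    [0,0,0]
  ],
  "rot": [
    [0,0,0],
    [0,0,0],
    [0,0,0],
    [0,0,0],
    [0,0,0],
    [0,0,0],
    [0,0,0],
    [0,0,0],
    [0,0,0],
    [0,0,0],
    [0,0,0]
  ],
  "grip": [0,0,0,0,0,0,0,0,0,0,0]
}}

```text
clock: 17.58
position: [467.1, 146.0, 139.3]
tcp_rot: [-0.146, 0.534, 0.828, 0.094]
ft_force: [0.5, -1.0, -0.2]
opening: 0.005
```

```bash
python3 - <<'E'
from key import *
s,R=chk()
si=get_image("side"); t=get_image("top"); crop(si,300,180,420,330,4,"pics/sc15.png"); cv2.imwrite("pics/t15.png",t["image"])
d=pickle.load(open("s9.pkl","rb"))
crop(si,320,275,370,325,10,"pics/a.png"); crop(d,320,275,370,325,10,"pics/b.png"); cv2.imwrite("pics/cmp.png",cv2.resize(np.hstack([cv2.imread("pics/b.png"),cv2.imread("pics/a.png")]),None,fx=.8,fy=.8))
for nm,(u0,v0,u1,v1) in {"timer":(322,280,366,322),"tab+lid":(388,200,402,240)}.items():
    a=si["image"][v0:v1,u0:u1].astype(float);b=d["image"][v0:v1,u0:u1].astype(float); print(nm,abs(a-b).mean(),abs(a-b).max(), cv2.phaseCorrelate(b.mean(2),a.mean(2)))
E
```

```text
clock 17.5833 pos [467.08 146.03 139.3 ] F [ 0.54 -1.02 -0.19] 
R [[-0.388, 0.911, -0.141], [0.856, 0.413, 0.311], [0.341, -0.001, -0.94]] yaw toolx 114.35
edge [469.21 141.31 125.72] to key world [ 5.9000e-01 -1.0000e-02 -1.0522e+02] in tool [-36.16   0.6   98.81] up1mm in tool [ 0.341 -0.001 -0.94 ] horiz in tool [-0.24  0.54 -0.09]
timer 2.0528499278499277 18.0 ((0.5451765459586397, 0.4287359878058048), 0.9696149546996564)
tab+lid 15.51547619047619 206.0 ((0.620825739313509, -0.4653836378876228), 0.5929434958120036)
```

View pics/sc15.png

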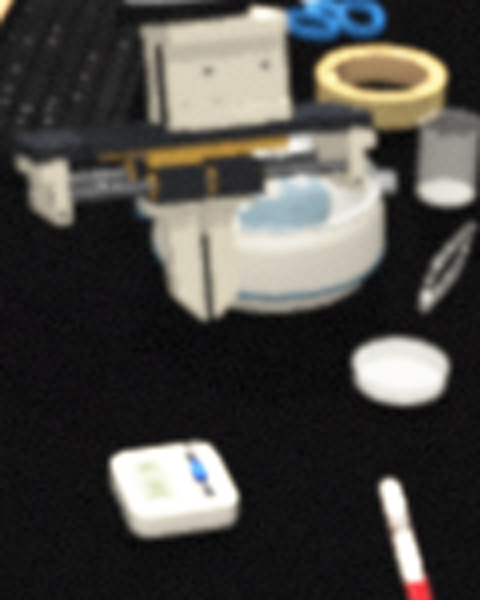

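View pics/cmp.png

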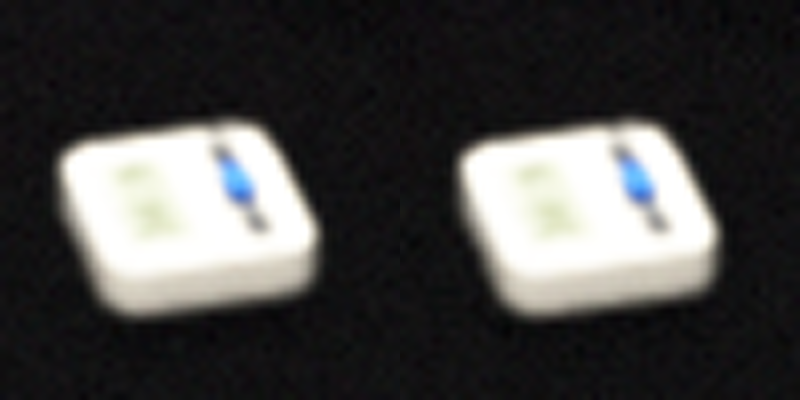

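{"op": "send_rows", "data": {
  "delta_pos": [
    [13.6,0,-37.5],
    [13.6,0,-37.5],
    [13.6,0,-37.5],
    [0,0,0],
    [0,0,0]
  ],
  "rot": [
    [0,0,0],
    [0,0,0],
    [0,0,0],
    [0,0,0],
    [0,0,0]
  ],
  "grip": [0,0,0,0,0]
}}

```text
clock: 18.1
position: [468.3, 146.7, 260.4]
tcp_rot: [-0.145, 0.534, 0.828, 0.095]
ft_force: [-0.4, 0.2, -1.6]
opening: 0.007
```

```bash
python3 - <<'E'
from key import *
s,R=chk()
si=get_image("side"); t=get_image("top"); cv2.imwrite("pics/t16.png",t["image"]); cv2.imwrite("pics/s16.png",si["image"])
d=pickle.load(open("s9.pkl","rb")); t0,s0=pickle.load(open("im0.pkl","rb"))
for nm,(u0,v0,u1,v1) in {"timer":(322,280,366,322),"tab+lid":(388,200,402,240),"lidbot":(340,230,400,258)}.items():
    a=si["image"][v0:v1,u0:u1].astype(float);b=d["image"][v0:v1,u0:u1].astype(float); print(nm,abs(a-b).mean(),abs(a-b).max())
print(si["image"][216:234,392:402].astype(int).sum(2)//3)
def cmpb(n,u0,v0,u1,v1):
    print(n,abs(si["image"][v0:v1,u0:u1].astype(float)-s0["image"][v0:v1,u0:u1]).mean().round(2))
for a in [("rack",264,340,368,385),("petri",385,260,415,285),("marker",390,295,412,338),("vials",280,238,302,280),("beaker",400,200,424,235)]: cmpb(*a)
E
```

```text
clock 18.1 pos [468.27 146.75 260.4 ] F [-0.35  0.19 -1.56] 
R [[-0.389, 0.911, -0.139], [0.856, 0.413, 0.312], [0.341, 0.002, -0.94]] yaw toolx 114.42
edge [470.44 142.04 246.82] to key world [  -0.64   -0.74 -226.32] in tool [-77.56  -1.42 212.62] up1mm in tool [ 0.341  0.002 -0.94 ] horiz in tool [-0.39 -0.88 -0.14]
timer 2.185966810966811 15.0
tab+lid 2.2875 13.0
lidbot 2.2160714285714285 13.0
[[ 11  12  16  14  10   7  14  13  13  15]
 [ 14  21  18  14  11  16  15  13  11  15]
 [ 31  18  15  14  17  16  13  14  14  16]
 [ 64  26  17  12  12  16  10  17  16  14]
 [107  59  28  15  14  14  18  16  19  19]
 [143 104  57  40  39  36  26  18  15  17]
 [160 140 108  96  92  85  61  29  17  16]
 [179 164 162 160 155 144 107  47  21  17]
 [199 189 193 189 184 173 136  62  22  16]
 [213 212 206 194 186 175 136  66  17  14]
 [220 223 213 185 170 159 125  64  24  16]
 [226 229 211 161 130 121  97  49  14  14]
 [230 232 202 133  84  69  59  28  16  15]
 [232 226 183 111  50  32  26  20  18  20]
 [232 217 182 122  52  21  17  18  18  19]
 [225 205 185 139  63  24  17  18  17  21]
 [213 203 182 140  63  20  16  11  17  16]
 [207 196 181 138  63  22  19  18  17  19]]
rack 2.24
petri 2.23
marker 2.37
vials 3.7
beaker 2.75
```

View pics/s16.png

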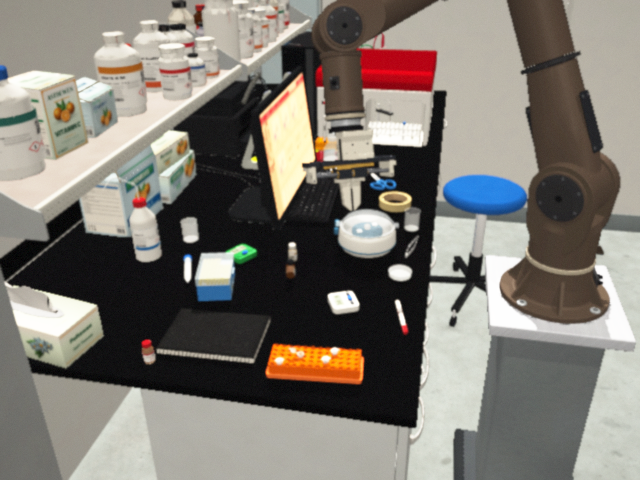

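```bash
python3 - <<'E'
from rig import *
print(finish_job()); s=get_state(); print(s["clock"],s["joint_velocities"].round(3))
E
```

```text
the job is handed in; nothing more can be done
None
the job is handed in; nothing more can be done
```

I closed the centrifuge lid, then pressed and released the blue key of the white timer, and handed the job in at 18.1 s. `finish_job()` gives no verdict, so the result rests on my own checks below.

- **Lid:** I pushed it over from behind with the closed fingertips, slowed near the end, and pressed it onto its seal at about 13 N. After I let go, its tab and dome top stood in the side picture where the model puts a shut lid, to about 0.02 rad. They had not moved in the last picture.
- **Key:** One edge of the tilted fingertips pressed it until the force passed the 3.2 N needed for full travel, peaking at 4.4 N, and I then lifted straight off. I judged the press from force and height, since the key's travel is not measured directly.
- **Everything else:** The side-camera view of the timer matched the one from before the press. The vials, beaker, Petri dish, marker and orange rack matched their starting views. I did not compare the tape roll numerically, but it looks unmoved. The arm ended clear of everything.

The two cameras disagreed by about 3 mm on where the key sits, so I aimed between them, well within the key's 17 mm width. A lid comparison taken while the gripper blocked the view differed, but with the arm clear it agreed.

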